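Draw out the funnel boom to the mark and hold it over the bottle

ROBOT

A 6-joint arm with a two-finger parallel gripper is mounted at the origin on the work surface. World frame = base frame: x ahead of the robot, y to its left, z up, the work surface at z = 0. Lengths are in mm, angles in rad, forces in N, time in s.
With the tool pointing down it reaches from about 350 to 950 mm from the base axis. Payload 17.4 kg.
Tool frame: the origin (TCP) lies on the centre line of the jaws, within the pads' length; the fingertips stand 8 mm ahead of it and the grasp point (between the pads) lies 11 mm behind it (ctrl.tips_ahead is the distance from the TCP to the fingertips, in mm); z points along the fingers, y is the direction in which the jaws open and shut (so a half turn about z gives the same grasp; the last joint's range is limited). The gripper opens to 93 mm and grips with 3 to 60 N. Pads are 15 mm wide; open, the fingers measure 128 mm over their backs; the gripper's body (75 mm by 188 mm) begins 65 mm behind the grasp point.
Start: joints at [-1.36, 0.116, 1.442, -0, 1.584, -0.038], TCP at [166.203, -654.224, 226.646] pointing down, gripper open.
Joint ranges: [-2.83, 2.83], [-0.83, 2.19], [0.07, 2.5], [-1.14, 4.28], [0.01, 3], [-2.97, 2.97]. Speed limits (rad/s): [1.89, 1.89, 2.22, 3.14, 3.14, 3.14].

INTERFACE

Orientations are given as a unit quaternion [x, y, z, w].
In Python, from rig import ctrl gives the robot as it stands.
- The arm moves only by the shell command python3 -m jog 'ROWS'. ROWS is JSON, a list of rows, each an object of numbers: "x", "y", "z": the shift along the tool's x, y, z in m; "wx", "wy", "wz": the turn, a rotation vector about the tool's x, y, z in rad; "claw": the gripper command: -1 is shut, 1 is fully open, values between are in proportion. In form: [{"x": .., "y": .., "z": .., "wx": .., "wy": .., "wz": .., "claw": ..}, ...]. A call has 1 to 20 rows; each row shifts and turns the commanded pose from where the row before left it, along the tool's axes as they then stand; what a row does not reach is not made up. A row lasts 1/8 s, in which the tool goes at most 62.5 mm and 10.7 degrees, less where a joint would pass 70% of its speed; a pose out of reach is approached as far as the arm can. A call with a gripper value outside its range is refused whole. The fingers move at their own pace and stop on an object; the grip force is fixed at half the most. Time passes only in rows, so rows that do not move let the fingers close. It gives the time, the measured TCP pose, the force and the opening at its end, in the units of the state.
- ctrl.get_obs(): the state, without advancing time (a new reading comes with each control period).
- ctrl.camera(name): name is "scene" or "top"; returns (picture, depth): 400x640x3 uint8, red, green, blue; 400x640 float32, mm along the optical axis (not along the pixel's ray), 0 where there is no reading.
- ctrl.camera_info(name): a dict with "fx", "fy", "cx", "cy" (pixels), "position" and "orientation" of the camera in the world. Camera axes: x right, y down, z forward; pixel columns grow to the right and rows downward; lengths in mm; the calibration is good to about 2 mm. A picture is of the moment at which its call begins. camera_info takes no time and is no camera call.
- ctrl.close_job(): hands the job in, once; it reports no verdict.
The state is a dict: "time": time; "joint_pos": joint angles; "qd": joint speeds; "effort": joint torques, N m; "position": TCP position; "orientation": TCP orientation; "wrist_force": force on the tool from outside, world axes, zero at the start; "torque": the same for the moment, N m; "opening": opening from 0.0 (shut) to 1.0 (fully open).
Only numpy, scipy, OpenCV 4.12 (cv2) and the standard library are available. Lean on these libraries where they do the work, as an engineer would, in place of code of your own. Each camera call takes 0.05 s, during which the arm holds its last target.

TASK

Get the filling stand ready for a fill: press the green lock button so that the funnel boom is released and springs out a little, then take the boom by its orange tab and pull it out until its red pointer stands at the blue mark on the ruler. The boom's spring draws it back in, so keep hold of it there and finish still holding it at the mark; do not disturb the scale, the bottle on it, or the amber bottle and the jar nearby.

Things in the scene. Friction and masses are not known exactly. Their poses are not given: they have to be found in the camera images.
- stand: Filling stand, fixed, elsewhere and turned each time. Origin: underside centre of its dark steel foot (120 x 180 mm in x, y, 14 mm high). Own +y is the direction in which the boom slides out, z up. A round column (38 mm) carries a grey horizontal sleeve, 50 mm wide (x), 200 mm long (y from -100 to +100 mm), its underside at 152 mm and its top at 188 mm height. A white ruler with a black tick every 10 mm runs along the sleeve's top and its +x side.
- boom (a joint): How far the boom is drawn out (m): 0 fully in and locked, 0.14 the end stop. While the lock button is up and the boom is in, the boom cannot be pulled. When the button is pressed the boom springs out by itself to about 0.02 and the lock does not catch again, even when the button comes back up. From there a spring (60 N/m) pulls it back towards 0.02, so that it must be held: 2.4 N at 0.06, 6 N at 0.12. The mark is always between 0.055 and 0.125.
- lock_button (a joint): Travel of the green lock button (m): 0 up, 0.008 fully down; a spring pushes it up again (1 N at the top, 5 N fully down). The boom is released when it is down by about 0.005.
- button_top (a point): Centre of the top face of the green round lock button, 24 mm across, on the top of the sleeve near the end from which the boom comes out (stand frame 0, 75, 206 mm when up). It is pressed straight down; round it is a steel collar 4 mm high, 32 mm across, so the button stands 14 mm proud of the collar.
- grip_tab (a point): Centre of the orange upright grip tab on the boom: 16 mm wide (stand x), 24 mm long (along the boom), its top 22 mm above this point; its foot stands on the boom's bar (20 x 20 mm, top face 22 mm below this point). Grip it from above with the fingers on its two x sides. With the boom in it is at 0, 160, 202 mm in the stand frame, 60 mm beyond the sleeve's end; it moves with the boom.
- pointer (a point): The boom's red pointer: a point on the sleeve's top face, on its centre line, directly under the pointer's 3 mm wide needle that moves along a black slot (stand frame 0, -85, 188 mm with the boom in). It moves with the boom.
- rider: The mark: a blue rider clipped over the ruler, a 3 mm wide line on the top and on the +x side of the sleeve. Fixed in an episode, elsewhere along the ruler each time. Origin: on the centre line of the sleeve's top face, level with the line; its axes are parallel to the stand's. The boom is at the mark when the pointer has the same y as this along the stand's y axis.
- funnel_spout (a point): Lower end of the white funnel (rim 52 mm across, 18 mm above the bar) at the boom's outer end, 55 mm beyond the grip tab, 135 mm high. With the pointer at the mark it is 20 mm above the mouth of the bottle.
- pocket_scale: Loose black pocket scale, 125 x 75 x 20 mm, standing on the bench, long side along the stand's x. Origin: centre of its underside. Leave alone.
- sample_bottle: Loose white open bottle, 58 mm across, 95 mm high, standing on the scale's steel pan (mouth at 115 mm). Origin: centre of its underside. Leave alone.
- amber_bottle: Loose amber bottle, 70 mm across, 150 mm high, blue cap. Origin: centre of its underside. Leave alone.
- vial_jar: Loose clear jar, 44 mm across, 60 mm high, white cap. Origin: centre of its underside. Leave alone.

How it is judged (in metres and radians):
On the way:
1. the lock button is pressed down before the boom is drawn out (value of joint lock_button above 0.0045 m and value of joint boom below 0.035 m), for 0.05 s.
At the end, for the whole second after the job is handed in: The boom's pointer is within 5 mm of the blue mark along the ruler and at rest (under 10 mm/s), the gripper's fingers are holding the boom there (more than 1 N), and the bottle stands upright (within 0.1 rad) on the scale under the funnel (within 20 mm) (y of pointer in the frame of rider between -0.005 and 0.005 m and velocity of joint boom between -0.01 and 0.01 m/s and contact force between the fingers and boom above 1 N and horizontal distance between sample_bottle and funnel_spout below 0.02 m and angle between sample_bottle's own z axis and vertical below 0.1 rad); the arm keeps its last pose, push and grip.
It fails at once if the scale is moved by more than 15 mm (distance of pocket_scale from where it was at the start of the episode above 0.015 m).
It fails at once if the sample bottle is moved by more than 15 mm (distance of sample_bottle from where it was at the start of the episode above 0.015 m).
It fails at once if the amber bottle is moved by more than 20 mm (distance of amber_bottle from where it was at the start of the episode above 0.02 m).
It fails at once if the jar is moved by more than 20 mm (distance of vial_jar from where it was at the start of the episode above 0.02 m).
It also fails if it takes over 48 s, if anything falls off the work surface, if the arm or the gripper's body presses on something with over 40 N, if the wrist force passes 120 N, or if a joint passes its speed limit or range.

## Working session

There is one attempt and no reset: what is moved stays moved. The work goes in short steps, Python scripts to look and compute and a shell command to move; the robot and the scene stay as the last step left them, time stands still between calls to the robot, and variables do not carry over. Pictures are saved under pics/ and viewed, and the job is handed in when it is done.

```bash
ls; mkdir -p pics
python3 - <<'E'
from rig import ctrl
import cv2,numpy as np
for n in("scene","top"):
    p,d=ctrl.camera(n); cv2.imwrite(f"pics/{n}0.png",p[:,:,::-1]); np.savez(f"pics/{n}0.npz",p=p,d=d)
    print(ctrl.camera_info(n))
o=ctrl.get_obs();print(o)
print(ctrl.tips_ahead)
E
```

```text
pics
{'fx': 407.17201062625867, 'fy': 407.17201062625867, 'cx': 312.75920498921687, 'cy': 202.84620927030042, 'position': array([ 926.95013333, -493.98806469,  712.6496941 ]), 'orientation': array([ 0.86392227,  0.26531593, -0.13077854, -0.40760611])}
{'fx': 462.9386386184794, 'fy': 462.9386386184794, 'cx': 316.49255005352285, 'cy': 202.16364836890642, 'position': array([ 319.74646474,   48.53230661, 1373.91005464]), 'orientation': array([-0.69526264,  0.71433516, -0.058506  ,  0.0539647 ])}
{'time': 0.1, 'joint_pos': array([-1.35979369e+00,  1.16439682e-01,  1.44219038e+00,  3.82480416e-06,
        1.58399623e+00, -3.78205609e-02]), 'qd': array([-1.18151926e-04, -1.06091849e-03, -2.23948921e-03, -6.97440097e-04,
        9.19495155e-04, -2.17748402e-05]), 'effort': array([ 2.64252114e-03, -7.22891879e+01, -6.23867726e+01,  7.81078055e-02,
        2.27111840e-02, -6.28390899e-05]), 'position': array([ 166.17097098, -654.04957274,  225.98289808]), 'orientation': array([ 9.92270719e-01,  1.24090910e-01, -4.27907668e-05, -5.15046424e-04]), 'wrist_force': array([-0.42459261, -0.18615009,  0.18889647]), 'torque': array([ 0.01931255, -0.02001457, -0.01203787]), 'opening': 1.0005405935324891}
8.0
```

View pics/scene0.png

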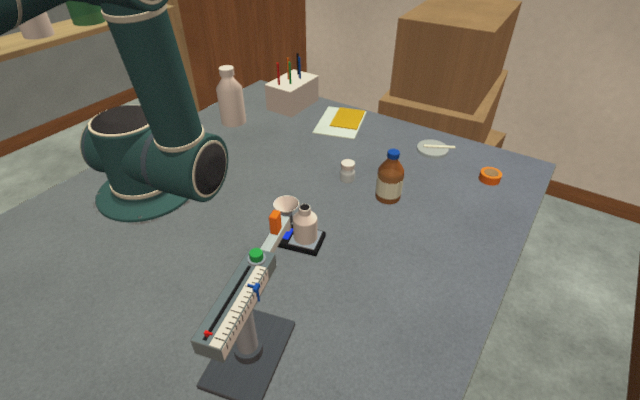

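View pics/top0.png

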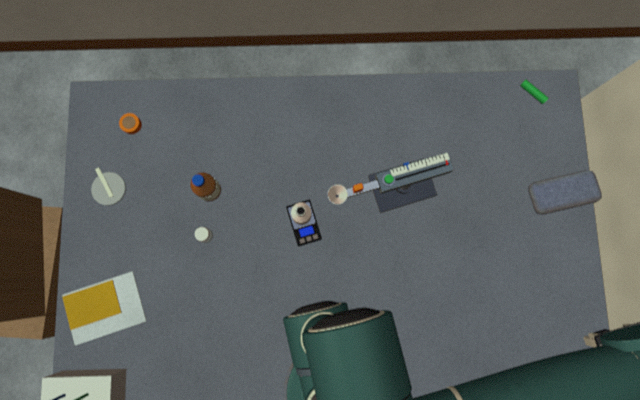

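The scene view shows the green button at (257,256), the orange tab (275,222), the red pointer (208,333) and the blue rider (255,290). In the top view the button is at (389,180), the tab at (358,188), the rider at (405,167) and the pointer at (447,162). Next I measure these by colour masks and rays.

```bash
cat > h.py <<'E'
import cv2,numpy as np
from scipy.spatial.transform import Rotation as R
from rig import ctrl
def ray(n,u,v):
    c=ctrl.camera_info(n); d=R.from_quat(c["orientation"]).apply([(u-c["cx"])/c["fx"],(v-c["cy"])/c["fy"],1]); return c["position"],d
def onz(n,u,v,z):
    p,d=ray(n,u,v); return p+d*(z-p[2])/d[2]
def proj(n,P):
    c=ctrl.camera_info(n); q=R.from_quat(c["orientation"]).inv().apply(np.array(P)-c["position"]); return c["fx"]*q[0]/q[2]+c["cx"],c["fy"]*q[1]/q[2]+c["cy"]
def blobs(p,col,box=None):
    h=cv2.cvtColor(p,cv2.COLOR_RGB2HSV)
    lo,hi={"green":((50,120,60),(80,255,255)),"orange":((5,190,120),(16,255,255)),"blue":((105,150,60),(125,255,255)),"red":((0,170,90),(4,255,255))}[col]
    m=cv2.inRange(h,lo,hi)
    if box: z=np.zeros_like(m); x0,y0,x1,y1=box; z[y0:y1,x0:x1]=m[y0:y1,x0:x1]; m=z
    n,l,s,c=cv2.connectedComponentsWithStats(m)
    return [(s[i].tolist(),c[i].round(2).tolist()) for i in range(1,n) if s[i][4]>=4],m
E
python3 - <<'E'
from h import *
bx={"scene":(190,190,300,360),"top":(320,140,460,210)}
for n in bx:
    z=np.load(f"pics/{n}0.npz");p=z["p"];d=z["d"]
    for c in("green","orange","blue","red"):
        b,_=blobs(p,c,bx[n])
        for s,ce in b:
            zz={"green":206,"orange":224,"blue":188,"red":190}[c]
            print(n,c,s,ce,onz(n,*ce,zz).round(1),d[int(ce[1]),int(ce[0])])
    x0,y0,x1,y1=bx[n]
    cv2.imwrite(f"pics/{n}0z.png",cv2.resize(p[y0:y1,x0:x1,::-1],None,fx=4 if n=="top" else 3.5,fy=4 if n=="top" else 3.5,interpolation=cv2.INTER_CUBIC))
E
```

```text
scene green [249, 248, 14, 14, 156] [255.79, 254.58] [ 571.1 -154.9  206. ] 692.50226
scene orange [270, 211, 11, 23, 216] [274.99, 221.85] [559.9 -86.3 224. ] 743.1321
scene blue [283, 228, 10, 12, 64] [287.69, 234.38] [574.2 -70.5 188. ] 998.8071
scene blue [248, 284, 12, 17, 61] [255.43, 288.85] [ 607.7 -201.2  188. ] 652.1459
scene red [204, 331, 8, 6, 33] [207.3, 333.15] [ 603.7 -303.7  190. ] 586.50653
top green [385, 175, 9, 8, 55] [388.47, 178.6] [ 563.7 -148.8  206. ] 1196.5352
top orange [354, 184, 9, 8, 46] [357.57, 187.2] [539.8 -66.4 224. ] 1169.4963
top blue [404, 162, 4, 3, 9] [405.67, 163.33] [ 607.3 -199.2  188. ] 1212.69
top red [446, 161, 2, 4, 6] [446.33, 162.83] [ 605.3 -305.8  190. ] 1210.7272
```

```bash
file pics/*z.png
```

```text
bash: file: command not found
```

View pics/top0z.png

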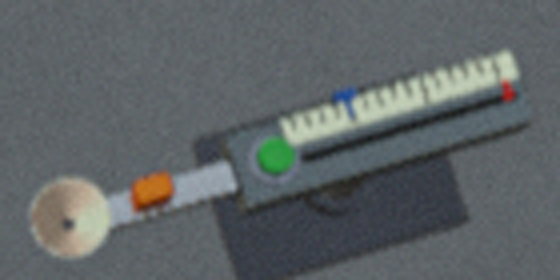

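View pics/scene0z.png

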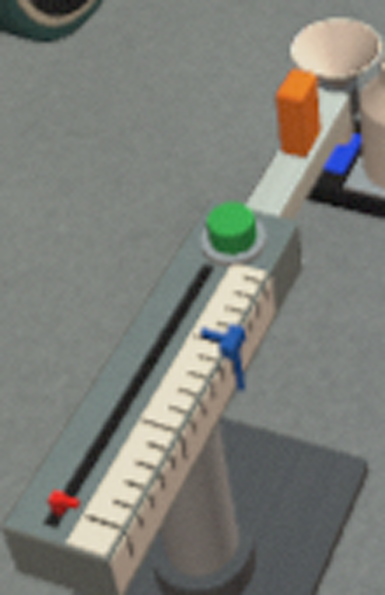

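Run:
```python
from h import *
z=np.load("pics/scene0.npz");p=z["p"]
print("scene green z202",onz("scene",255.79,254.58,202).round(1),"orange z202",onz("scene",275,221.85,202).round(1))
print("top green z204",onz("top",388.47,178.6,204).round(1),"orange z218",onz("top",357.57,187.2,218).round(1))
P=np.array([[605,-304.7],onz("top",388.47,178.6,204)[:2]/2+onz("scene",255.79,254.58,202)[:2]/2,onz("top",357.57,187.2,218)[:2]/2+onz("scene",275,221.85,202)[:2]/2])
Y=np.array([-85,75,160.]);y0=Y-Y.mean();q=P-P.mean(0);v=(y0[:,None]*q).sum(0);print("yaw",np.arctan2(-v[0],v[1]),"scale",np.hypot(*v)/(y0@y0))
a=np.arctan2(-v[0],v[1]);e=np.array([-np.sin(a),np.cos(a)]);o=P.mean(0)-e*Y.mean();print("origin",o);print("res",(P-(o+Y[:,None]*e)).round(1).tolist())
cv2.imwrite("pics/rid.png",cv2.resize(p[270:310,235:285,::-1],None,fx=14,fy=14,interpolation=cv2.INTER_CUBIC))
cv2.imwrite("pics/ptr.png",cv2.resize(p[315:355,190:240,::-1],None,fx=14,fy=14,interpolation=cv2.INTER_CUBIC))
```

```text
scene green z202 [ 568.3 -152.2  202. ] orange z202 [543.4 -68.  202. ]
top green z204 [ 564.1 -149.1  204. ] orange z218 [541. -67. 218.]
yaw 0.2573072247885381 scale 1.0005343819557477
origin [ 583.85978053 -222.62762544]
res [[-0.5, 0.1], [1.5, -0.6], [-1.0, 0.4]]
```

View pics/rid.png

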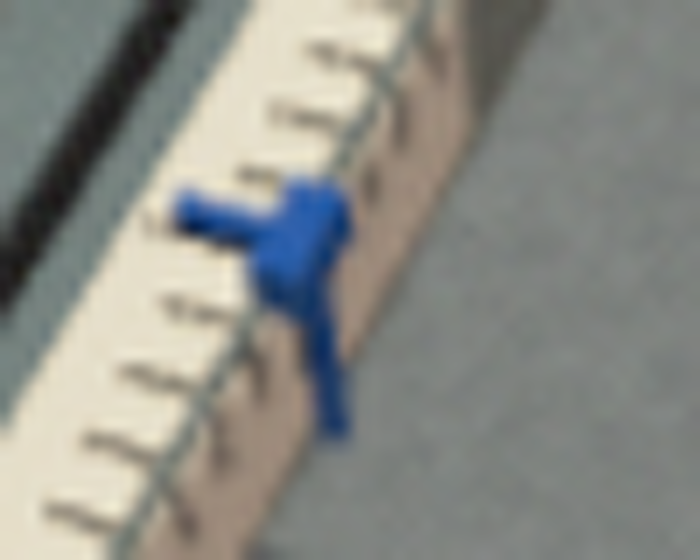

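View pics/ptr.png

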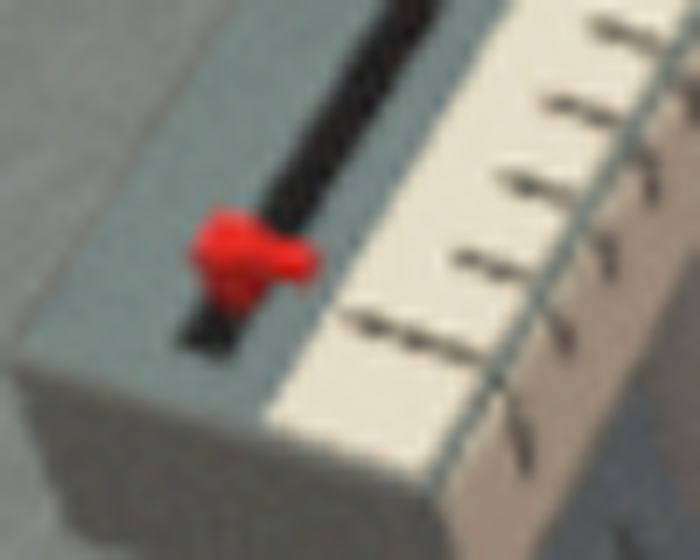

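```bash
cat >> h.py <<'E'
O=np.array([583.9,-222.6]);YAW=0.257
def st(P):
    d=np.array(P)[:2]-O; return np.array([d[0]*np.cos(YAW)+d[1]*np.sin(YAW),-d[0]*np.sin(YAW)+d[1]*np.cos(YAW)])
def wo(x,y): return O+np.array([x*np.cos(YAW)-y*np.sin(YAW),x*np.sin(YAW)+y*np.cos(YAW)])
E
python3 - <<'E'
from h import *
rz=lambda u,v:(235+u/14-.5+.0,270+v/14-.5)
pz=lambda u,v:(190+u/14-.5,315+v/14-.5)
for z in(188,190,192):
  print(z,"rid top L",st(onz("scene",*rz(190,210),z)).round(1),"R",st(onz("scene",*rz(245,228),z)).round(1))
  print(" ptr",st(onz("scene",*pz(310,262),z)).round(1),st(onz("scene",*pz(235,262),z)).round(1))
for u,v in((360,318),(475,352),(460,260),(505,180),(550,102)): print("tick",st(onz("scene",*pz(u,v),188)).round(1))
for u,v in((45,510),(85,437),(160,300),(272,112)): print("tickR",st(onz("scene",*rz(u,v),188)).round(1))
# slot ends / sleeve corners
print("corners",st(onz("scene",*pz(15,362),188)),st(onz("scene",*pz(435,492),188)))
print("button",wo(0,75),"tab",wo(0,160),"pred px",proj("scene",[*wo(0,75),206]),proj("top",[*wo(0,75),206]))
E
```

```text
188 rid top L [13.1 18.8] R [20.4 18.5]
 ptr [  3.6 -80.4] [ -3.8 -83. ]
190 rid top L [14.1 17.4] R [21.3 17.1]
 ptr [  4.6 -81.4] [ -2.8 -84. ]
192 rid top L [15. 16.] R [22.3 15.7]
 ptr [  5.6 -82.5] [ -1.8 -85.1]
tick [ 12.  -84.5]
tick [ 25.2 -84. ]
tick [ 18.4 -75. ]
tick [ 18.1 -64.9]
tick [ 17.9 -54.8]
tickR [ 17.1 -24.6]
tickR [ 16.6 -14.3]
tickR [15.8  5.8]
tickR [15.7 35.3]
corners [ -19.09500784 -100.8028957 ] [ 29.28623552 -99.39402058]
button [ 564.83648279 -150.06323476] tab [543.23116329 -67.85490082] pred px (np.float64(254.8300764483599), np.float64(251.37287018707647)) (np.float64(388.95350293131656), np.float64(178.1649343425401))
```

The ruler ticks come out at −85, −75 … mm, so the stand frame is good along y. The mark is at about y ≈ 17.5–18.5 mm, which means a travel of about 102–103 mm. I start by raising the tool, turning it and shutting the gripper.

```bash
python3 -m jog '[{"z":-0.008,"wz":-0.158,"claw":-1},{"z":-0.008,"wz":-0.158,"claw":-1},{"z":-0.008,"wz":-0.158,"claw":-1},{"z":-0.008,"wz":-0.158,"claw":-1},{"z":-0.008,"wz":-0.158,"claw":-1},{"z":-0.008,"wz":-0.158,"claw":-1},{"z":-0.008,"wz":-0.158,"claw":-1},{"z":-0.008,"wz":-0.158,"claw":-1},{"z":-0.008,"wz":-0.158,"claw":-1},{"z":-0.008,"wz":-0.158,"claw":-1},{"claw":-1}]'
cat >> h.py <<'E'
def rel(target):
    o=ctrl.get_obs(); r=R.from_quat(o["orientation"]); M=r.as_matrix()
    print("t",o["time"],"pos",o["position"].round(1),"F",o["wrist_force"].round(2),"open",round(o["opening"],3),"xang",np.arctan2(M[1,0],M[0,0]).round(4),"zax",M[:,2].round(4),"stand",st(o["position"]).round(1))
    print("tool shift to target (mm)",r.inv().apply(np.array(target)-o["position"]).round(1))
E
python3 -c "
from h import *
rel([*wo(1.5,75),230])"
```

```text
t 0.1 pos [ 166.2 -654.   226. ] F [-0.42 -0.19  0.19] open 1.001 xang 0.2488 zax [-2.e-04  1.e-03 -1.e+00] stand [-513.7 -311.1]
tool shift to target (mm) [ 512.  -390.3   -3.6]$[0]: bad value
```

```bash
python3 -m jog '[{"x":0,"y":0,"z":-0.008,"wx":0,"wy":0,"wz":-0.158,"claw":-1.0}]'; python3 -m jog --help | head -30
```

```text
time: 0.22
position: [166.1, -653.9, 233.6]
orientation: [0.979, 0.203, -0.0, -0.001]
wrist_force: [0.7, 0.8, 0.9]
opening: 0.936invalid input: not JSON, or not a number
```

All fields are needed in each row. I continue with the remaining nine.

```bash
python3 -m jog '[{"x":0,"y":0,"z":-0.008,"wx":0,"wy":0,"wz":-0.158,"claw":-1},{"x":0,"y":0,"z":-0.008,"wx":0,"wy":0,"wz":-0.158,"claw":-1},{"x":0,"y":0,"z":-0.008,"wx":0,"wy":0,"wz":-0.158,"claw":-1},{"x":0,"y":0,"z":-0.008,"wx":0,"wy":0,"wz":-0.158,"claw":-1},{"x":0,"y":0,"z":-0.008,"wx":0,"wy":0,"wz":-0.158,"claw":-1},{"x":0,"y":0,"z":-0.008,"wx":0,"wy":0,"wz":-0.158,"claw":-1},{"x":0,"y":0,"z":-0.008,"wx":0,"wy":0,"wz":-0.158,"claw":-1},{"x":0,"y":0,"z":-0.008,"wx":0,"wy":0,"wz":-0.158,"claw":-1},{"x":0,"y":0,"z":-0.008,"wx":0,"wy":0,"wz":-0.158,"claw":-1},{"x":0,"y":0,"z":0,"wx":0,"wy":0,"wz":0,"claw":-1}]'
python3 -c "
from h import *
rel([*wo(1.5,75),306])"
```

```text
time: 1.48
position: [166.2, -654.3, 306.8]
orientation: [0.611, 0.792, -0.0, 0.0]
wrist_force: [0.5, 0.1, -1.1]
opening: 0.005
t 1.475 pos [ 166.2 -654.3  306.8] F [ 0.48  0.13 -1.11] open 0.005 xang 1.8279 zax [ 1.e-04 -3.e-04 -1.e+00] stand [-513.7 -311.4]
tool shift to target (mm) [386.3 515.2   0.7]
```

```bash
python3 -m jog '[{"x":0.012,"y":0.016,"z":0,"wx":0,"wy":0,"wz":0,"claw":-1},{"x":0.024,"y":0.032,"z":0,"wx":0,"wy":0,"wz":0,"claw":-1},{"x":0.024,"y":0.032,"z":0,"wx":0,"wy":0,"wz":0,"claw":-1},{"x":0.024,"y":0.032,"z":0,"wx":0,"wy":0,"wz":0,"claw":-1},{"x":0.024,"y":0.032,"z":0,"wx":0,"wy":0,"wz":0,"claw":-1},{"x":0.024,"y":0.032,"z":0,"wx":0,"wy":0,"wz":0,"claw":-1},{"x":0.024,"y":0.032,"z":0,"wx":0,"wy":0,"wz":0,"claw":-1},{"x":0.024,"y":0.032,"z":0,"wx":0,"wy":0,"wz":0,"claw":-1},{"x":0.024,"y":0.032,"z":0,"wx":0,"wy":0,"wz":0,"claw":-1},{"x":0.024,"y":0.032,"z":0,"wx":0,"wy":0,"wz":0,"claw":-1},{"x":0.024,"y":0.032,"z":0,"wx":0,"wy":0,"wz":0,"claw":-1},{"x":0.024,"y":0.032,"z":0,"wx":0,"wy":0,"wz":0,"claw":-1},{"x":0.024,"y":0.032,"z":0,"wx":0,"wy":0,"wz":0,"claw":-1},{"x":0.024,"y":0.032,"z":0,"wx":0,"wy":0,"wz":0,"claw":-1},{"x":0.024,"y":0.032,"z":0,"wx":0,"wy":0,"wz":0,"claw":-1},{"x":0.024,"y":0.032,"z":0,"wx":0,"wy":0,"wz":0,"claw":-1},{"x":0.012,"y":0.016,"z":0,"wx":0,"wy":0,"wz":0,"claw":-1},{"x":0,"y":0,"z":0,"wx":0,"wy":0,"wz":0,"claw":-1}]'
python3 -c "
from h import *
p,d=ctrl.camera('scene');cv2.imwrite('pics/s1.png',p[:,:,::-1])
rel([*wo(1.5,75),214])"
```

```text
time: 3.72
position: [563.4, -151.2, 306.2]
orientation: [0.61, 0.792, -0.0, -0.0]
wrist_force: [-1.0, -0.7, -0.1]
opening: 0.005
t 3.775 pos [ 563.  -152.   306.3] F [-0.47 -1.21 -0.55] open 0.005 xang 1.8286 zax [-6.e-04 -0.e+00 -1.e+00] stand [-2.3 73.5]
tool shift to target (mm) [ 1.4  3.8 92.3]
```

View pics/s1.png

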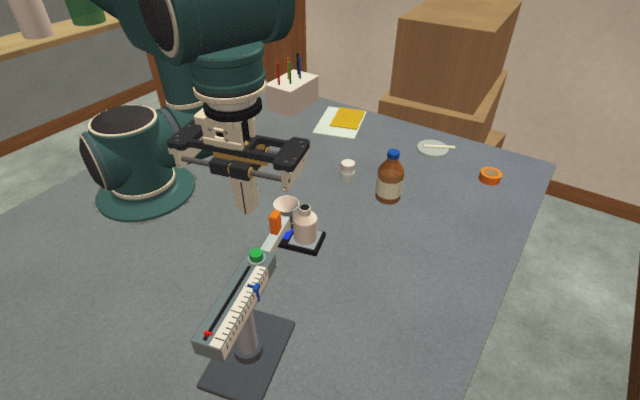

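The closed fingertips (246,212) hang above the button (257,256). I move down to just above it.

```bash
python3 -m jog '[{"x":0.001,"y":0.003,"z":0.015,"wx":0,"wy":0,"wz":0,"claw":-1},{"x":0,"y":0,"z":0.03,"wx":0,"wy":0,"wz":0,"claw":-1},{"x":0,"y":0,"z":0.025,"wx":0,"wy":0,"wz":0,"claw":-1},{"x":0,"y":0,"z":0.013,"wx":0,"wy":0,"wz":0,"claw":-1},{"x":0,"y":0,"z":0,"wx":0,"wy":0,"wz":0,"claw":-1},{"x":0,"y":0,"z":0,"wx":0,"wy":0,"wz":0,"claw":-1}]'
python3 -c "
from h import *
for n,b in(('scene',(190,190,300,360)),('top',(320,140,460,210))):
  p,d=ctrl.camera(n);x0,y0,x1,y1=b;cv2.imwrite(f'pics/{n}2.png',cv2.resize(p[y0:y1,x0:x1,::-1],None,fx=3.5,fy=3.5))
o=ctrl.get_obs()['position'];print(proj('scene',o+[0,0,-8]),proj('top',o+[0,0,-8]))
rel([*wo(1.5,75),214])"
```

```text
time: 4.53
position: [566.1, -150.8, 224.7]
orientation: [0.61, 0.792, 0.0, 0.001]
wrist_force: [-0.7, -0.1, 0.9]
opening: 0.008
(np.float64(254.55374803831597), np.float64(247.54531207450125)) (np.float64(389.84635400950117), np.float64(176.76653984528969))
t 4.625 pos [ 566.2 -150.7  224.7] F [ 0.29 -0.3  -0.6 ] open 0.007 xang 1.8287 zax [ 1.3e-03 -4.0e-04 -1.0e+00] stand [ 1.1 74. ]
tool shift to target (mm) [ 1.   0.4 10.7]
```

View pics/scene2.png

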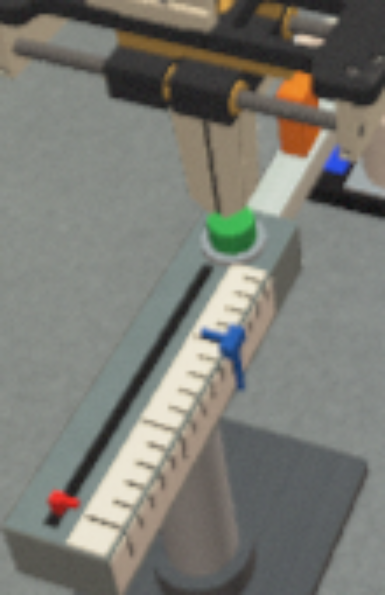

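```bash
python3 -c "
from h import *
p,d=ctrl.camera('scene');cv2.imwrite('pics/s3.png',cv2.resize(p[215:275,220:290,::-1],None,fx=10,fy=10,interpolation=cv2.INTER_CUBIC))
print((d[225:262:3,240:268:2]).astype(int))
"
```

```text
[[ 655  653  653  651  648  644  646  603  641  641  649  658 1056 1053]
 [ 661  657  657  653  655  651  649  648  645  645  653  664 1046 1048]
 [1037  661  661  658  657  656  654  651  651  651  657  665 1036 1038]
 [1027  666  663  663  662  663  658  655  655  654  660  670 1028 1030]
 [1023  670  667  668  665  664  662  659  657  657  662  672 1019 1020]
 [1010 1012  674  671  674  670  666  666  663  660  668  677 1014  756]
 [1006 1007  677  675  675  676  670  671  669  666  670  683  752  750]
 [ 998 1000  995  682  682  678  676  676  673  672  677  743  743  745]
 [ 991  989  986  989  684  683  687  682  677  677  701  739  739  736]
 [ 981  982  982  722  722  697  697  696  696  696  699  701  724  722]
 [ 975  973  717  716  710  694  694  692  691  693  694  700  710  716]
 [ 965  965  713  710  707  697  693  691  692  692  697  703  705  710]
 [ 958  706  706  706  699  700  698  697  695  698  700  699  703  707]]
```

View pics/s3.png

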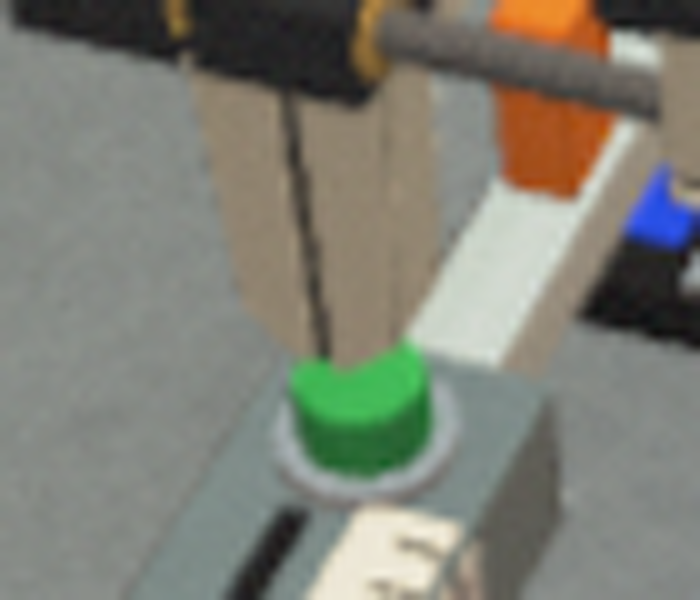

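View pics/top2.png

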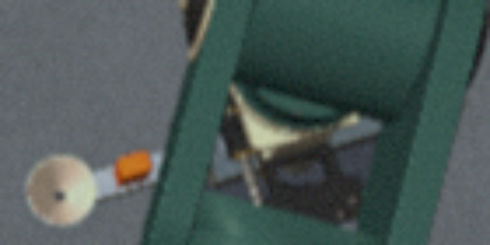

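```bash
python3 -c "
from h import *
z=lambda u,v:((u-220)*10+5,(v-215)*10+5)
print('front tip',z(*proj('scene',[*wo(1.1,66.5),216.7])))
print('tip c',z(*proj('scene',[*wo(1.1,74),216.7])))
for x in(0,2,4,6): print(x,'button',z(*proj('scene',[*wo(x,75),206])),'tip lowered here',z(*proj('scene',[*wo(x,66.5),206])))
"
```

```text
front tip (np.float64(330.6639998201379), np.float64(360.53578732686304))
tip c (np.float64(350.2745952297761), np.float64(330.3292235177588))
0 button (np.float64(353.30076448359904), np.float64(368.7287018707647)) tip lowered here (np.float64(331.3290728489153), np.float64(402.95562588425753))
2 button (np.float64(363.8292926459664), np.float64(371.5024758729629)) tip lowered here (np.float64(341.93454982843207), np.float64(405.780442794223))
4 button (np.float64(374.3738821535999), np.float64(374.28048128730666)) tip lowered here (np.float64(352.5563498566089), np.float64(408.60960742225615))
6 button (np.float64(384.9345697871013), np.float64(377.0627278037614)) tip lowered here (np.float64(363.19451064704367), np.float64(411.4431298135446))
```

The tips sit about 2 mm short of the button centre in stand x, since the scene camera shows the tool about 1.5 mm to the left of where it is. I correct this and press.

```bash
python3 -m jog '[{"x":0.001,"y":0.002,"z":0.005,"wx":0,"wy":0,"wz":0,"claw":-1},{"x":0,"y":0,"z":0.005,"wx":0,"wy":0,"wz":0,"claw":-1},{"x":0,"y":0,"z":0.002,"wx":0,"wy":0,"wz":0,"claw":-1},{"x":0,"y":0,"z":0.002,"wx":0,"wy":0,"wz":0,"claw":-1},{"x":0,"y":0,"z":0.001,"wx":0,"wy":0,"wz":0,"claw":-1},{"x":0,"y":0,"z":0.001,"wx":0,"wy":0,"wz":0,"claw":-1},{"x":0,"y":0,"z":0,"wx":0,"wy":0,"wz":0,"claw":-1}]'
python3 -c "
from h import *
rel([*wo(3,75),208])"
```

```text
time: 5.55
position: [567.7, -149.0, 207.7]
orientation: [0.61, 0.792, 0.0, 0.0]
wrist_force: [0.8, 3.2, 3.8]
opening: 0.003
t 5.55 pos [ 567.7 -149.   207.7] F [0.84 3.23 3.85] open 0.003 xang 1.8288 zax [ 3.e-04  2.e-04 -1.e+00] stand [ 3.  75.3]
tool shift to target (mm) [-0.3 -0.  -0.3]
```

```bash
python3 -m jog '[{"x":0,"y":0,"z":0.001,"wx":0,"wy":0,"wz":0,"claw":-1},{"x":0,"y":0,"z":0,"wx":0,"wy":0,"wz":0,"claw":-1}]'
python3 -c "
from h import *
rel([*wo(3,75),207])
p,d=ctrl.camera('scene');x0,y0,x1,y1=190,190,300,360;cv2.imwrite('pics/s4.png',cv2.resize(p[y0:y1,x0:x1,::-1],None,fx=3.5,fy=3.5))
"
```

```text
time: 5.8
position: [567.7, -149.0, 206.7]
orientation: [0.61, 0.792, 0.0, 0.0]
wrist_force: [1.7, 3.3, 3.7]
opening: 0.003
t 5.8 pos [ 567.7 -149.   206.7] F [1.71 3.31 3.72] open 0.003 xang 1.8288 zax [ 3.e-04  1.e-04 -1.e+00] stand [ 3.  75.3]
tool shift to target (mm) [-0.3 -0.  -0.3]
```

View pics/s4.png

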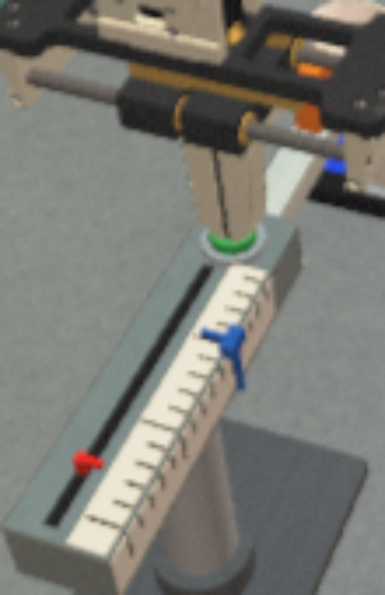

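The button went down about 7 mm at about 3.8 N, and the red pointer jumped from (60,503) to (88,463) in the crop, about two ticks, so the boom is released. I go up, open the gripper and move over the tab.

```bash
python3 -m jog '[{"x":0,"y":0,"z":-0.01,"wx":0,"wy":0,"wz":0,"claw":-1},{"x":0,"y":0,"z":-0.03,"wx":0,"wy":0,"wz":0,"claw":0.5},{"x":0,"y":0,"z":-0.03,"wx":0,"wy":0,"wz":0,"claw":0.5},{"x":0.015,"y":0,"z":-0.01,"wx":0,"wy":0,"wz":0,"claw":0.5},{"x":0.025,"y":0,"z":0,"wx":0,"wy":0,"wz":0,"claw":0.5},{"x":0.03,"y":0,"z":0,"wx":0,"wy":0,"wz":0,"claw":0.5},{"x":0.025,"y":0,"z":0,"wx":0,"wy":0,"wz":0,"claw":0.5},{"x":0.010,"y":0,"z":0,"wx":0,"wy":0,"wz":0,"claw":0.5},{"x":0,"y":0,"z":0,"wx":0,"wy":0,"wz":0,"claw":0.5},{"x":0,"y":0,"z":0,"wx":0,"wy":0,"wz":0,"claw":0.5}]'
python3 -c "
from h import *
rel([*wo(3,180),200])
for n,b in(('scene',(200,120,360,340)),('top',(300,140,460,240))):
  p,d=ctrl.camera(n);x0,y0,x1,y1=b;cv2.imwrite(f'pics/{n}5.png',cv2.resize(p[y0:y1,x0:x1,::-1],None,fx=2.7 if n=='scene' else 4,fy=2.7 if n=='scene' else 4,interpolation=cv2.INTER_CUBIC))
  for c in('orange','red','blue','green'):
    for s,ce in blobs(p,c,b)[0]:
      print(n,c,s,ce,st(onz(n,*ce,{'orange':203 if n=='scene' else 218,'red':191,'blue':188,'green':202}[c])).round(1))
"
```

```text
time: 7.1
position: [540.9, -48.1, 286.4]
orientation: [0.61, 0.792, -0.0, -0.0]
wrist_force: [-0.1, -0.4, -0.4]
opening: 0.746
t 7.1 pos [540.9 -48.1 286.4] F [-0.08 -0.44 -0.41] open 0.746 xang 1.8284 zax [-4.e-04 -2.e-04 -1.e+00] stand [  2.7 179.7]
tool shift to target (mm) [ 0.3  0.3 86.4]
scene orange [274, 204, 11, 24, 207] [279.04, 215.01] [  0.  179.3]
scene red [211, 319, 8, 7, 32] [214.47, 321.75] [ -1.  -63.5]
scene blue [283, 227, 10, 13, 77] [287.83, 233.39] [ 28.5 152.2]
scene blue [248, 284, 12, 17, 61] [255.43, 288.85] [28.5 14.7]
scene green [249, 248, 14, 14, 158] [255.78, 254.66] [ 2.9 71.8]
top red [439, 164, 2, 3, 5] [439.4, 165.2] [ -1.5 -66.1]
top blue [300, 225, 15, 13, 128] [306.48, 230.96] [-69.8 316.8]
top green [384, 179, 4, 4, 9] [385.56, 180.11] [-1.8 84.1]
```

View pics/scene5.png

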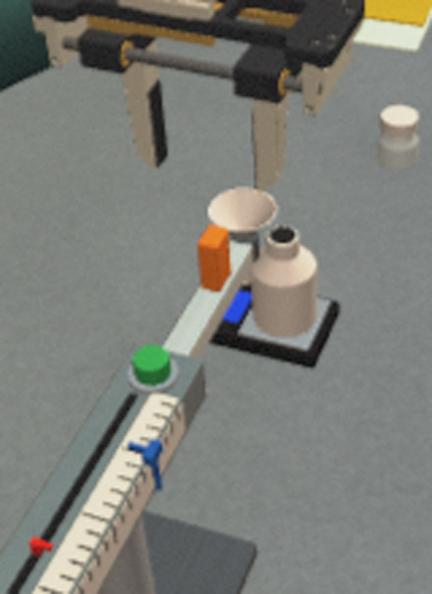

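View pics/top5.png

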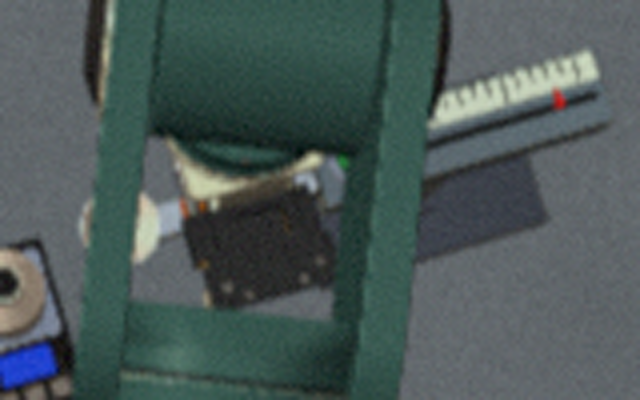

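The tab is at stand (≈1, 180) with the fingers centred over it. I go down to TCP z ≈ 200 and close.

```bash
python3 -m jog '[{"x":0,"y":-0.001,"z":0.015,"wx":0,"wy":0,"wz":0,"claw":0.5},{"x":0,"y":0,"z":0.025,"wx":0,"wy":0,"wz":0,"claw":0.5},{"x":0,"y":0,"z":0.025,"wx":0,"wy":0,"wz":0,"claw":0.5},{"x":0,"y":0,"z":0.015,"wx":0,"wy":0,"wz":0,"claw":0.5},{"x":0,"y":0,"z":0.006,"wx":0,"wy":0,"wz":0,"claw":0.5},{"x":0,"y":0,"z":0,"wx":0,"wy":0,"wz":0,"claw":0.5},{"x":0,"y":0,"z":0,"wx":0,"wy":0,"wz":0,"claw":-0.3},{"x":0,"y":0,"z":0,"wx":0,"wy":0,"wz":0,"claw":-0.4},{"x":0,"y":0,"z":0,"wx":0,"wy":0,"wz":0,"claw":-0.5},{"x":0,"y":0,"z":0,"wx":0,"wy":0,"wz":0,"claw":-1},{"x":0,"y":0,"z":0,"wx":0,"wy":0,"wz":0,"claw":-1},{"x":0,"y":0,"z":0,"wx":0,"wy":0,"wz":0,"claw":-1}]'
python3 -c "
from h import *
rel([*wo(3,180),200])
for n,b in(('scene',(200,120,360,340)),):
  p,d=ctrl.camera(n);x0,y0,x1,y1=b;cv2.imwrite(f'pics/{n}6.png',cv2.resize(p[y0:y1,x0:x1,::-1],None,fx=2.7,fy=2.7,interpolation=cv2.INTER_CUBIC))
"
```

```text
time: 8.7
position: [538.7, -48.2, 200.5]
orientation: [0.61, 0.792, -0.001, -0.001]
wrist_force: [-13.1, -3.4, 9.9]
opening: 0.17
t 8.7 pos [538.7 -48.2 200.5] F [-13.05  -3.39   9.94] open 0.17 xang 1.8286 zax [-3.4e-03 -8.0e-04 -1.0e+00] stand [  0.6 180.2]
tool shift to target (mm) [-0.2  2.4  0.5]
```

View pics/scene6.png

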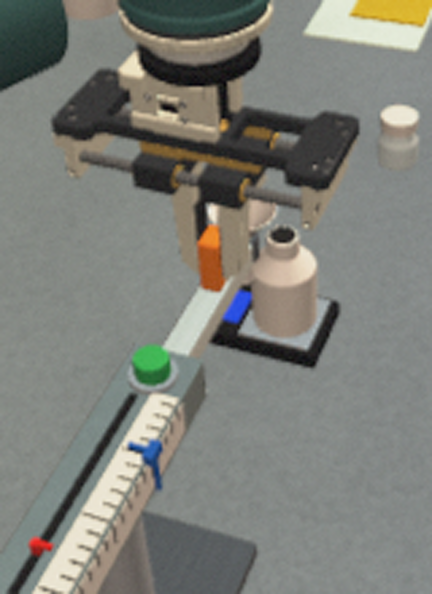

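The tab is gripped (opening 0.17 is 15.8 mm). There is a 13 N side load from a 1–2 mm offset, so I ease sideways and then pull about 70 mm.

```bash
python3 -m jog '[{"x":0,"y":-0.001,"z":-0.0005,"wx":0,"wy":0,"wz":0,"claw":-1},{"x":0,"y":-0.001,"z":0,"wx":0,"wy":0,"wz":0,"claw":-1},{"x":0.003,"y":0,"z":0,"wx":0,"wy":0,"wz":0,"claw":-1},{"x":0.006,"y":0,"z":0,"wx":0,"wy":0,"wz":0,"claw":-1},{"x":0.007,"y":0,"z":0,"wx":0,"wy":0,"wz":0,"claw":-1},{"x":0.007,"y":0,"z":0,"wx":0,"wy":0,"wz":0,"claw":-1},{"x":0.007,"y":0,"z":0,"wx":0,"wy":0,"wz":0,"claw":-1},{"x":0.007,"y":0,"z":0,"wx":0,"wy":0,"wz":0,"claw":-1},{"x":0.007,"y":0,"z":0,"wx":0,"wy":0,"wz":0,"claw":-1},{"x":0.007,"y":0,"z":0,"wx":0,"wy":0,"wz":0,"claw":-1},{"x":0.007,"y":0,"z":0,"wx":0,"wy":0,"wz":0,"claw":-1},{"x":0.006,"y":0,"z":0,"wx":0,"wy":0,"wz":0,"claw":-1},{"x":0.004,"y":0,"z":0,"wx":0,"wy":0,"wz":0,"claw":-1},{"x":0.002,"y":0,"z":0,"wx":0,"wy":0,"wz":0,"claw":-1},{"x":0,"y":0,"z":0,"wx":0,"wy":0,"wz":0,"claw":-1},{"x":0,"y":0,"z":0,"wx":0,"wy":0,"wz":0,"claw":-1}]'
python3 -c "
from h import *
rel([*wo(1,263),200])
p,d=ctrl.camera('scene');cv2.imwrite('pics/s7.png',cv2.resize(p[120:340,200:360,::-1],None,fx=2.7,fy=2.7,interpolation=cv2.INTER_CUBIC))
cv2.imwrite('pics/r7.png',cv2.resize(p[265:315,220:280,::-1],None,fx=12,fy=12,interpolation=cv2.INTER_CUBIC))
for c in('red','blue'):
    for s,ce in blobs(p,c,(190,250,300,360))[0]: print(c,s,ce,st(onz('scene',*ce,190)).round(1))
"
```

```text
time: 10.75
position: [519.8, 19.2, 200.7]
orientation: [0.61, 0.792, -0.0, -0.0]
wrist_force: [0.5, -3.9, -16.9]
opening: 0.171
t 10.75 pos [519.8  19.2 200.7] F [  0.51  -3.92 -16.92] open 0.171 xang 1.8286 zax [-1.e-03 -1.e-04 -1.e+00] stand [ -0.5 250.2]
tool shift to target (mm) [12.8  1.5  0.7]
red [234, 284, 7, 6, 28] [236.18, 286.18] [-2.6  7.9]
blue [248, 284, 12, 17, 61] [255.43, 288.85] [29.4 13.3]
```

View pics/s7.png

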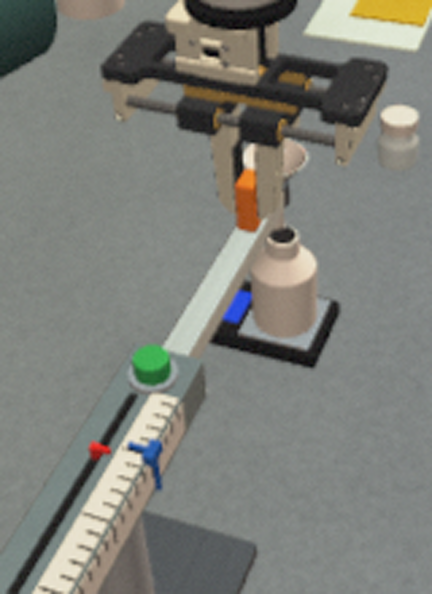

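View pics/r7.png

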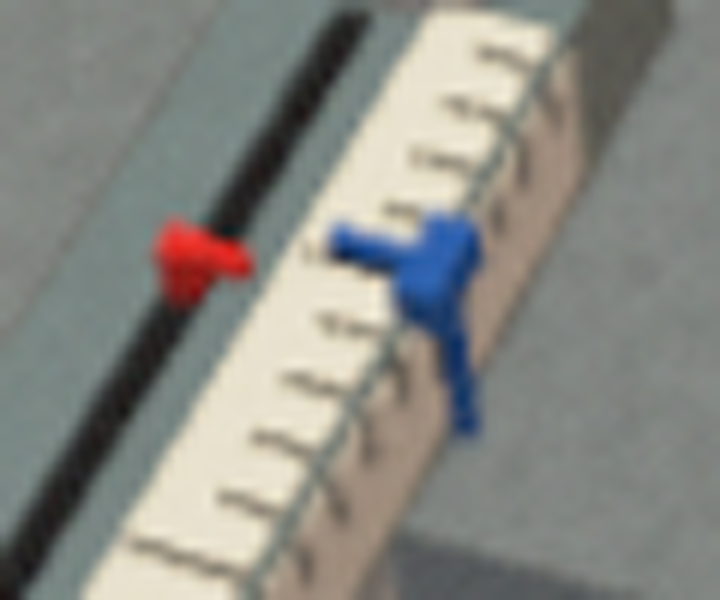

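```bash
python3 -c "
from h import *
q=lambda u,v:(220+u/12-.5,265+v/12-.5)
def onx(u,v,X):
    p,d=ray('scene',u,v); n=np.array([np.cos(YAW),np.sin(YAW),0]); t=(X+n[:2]@O-n@p)/(n@d); P=p+t*d; return st(P).round(1),P[2].round(1)
for X in (25,26,27,28):
  print('rider side bottom',X,onx(*q(468,425),X),onx(*q(452,340),X),'tick side',onx(*q(400,375),X),onx(*q(370,440),X),onx(*q(342,500),X),onx(*q(498,225),X),onx(*q(522,168),X))
for z in(188,189,190,192): print(z,'needle tip',st(onz('scene',*q(245,262),z)),'base',st(onz('scene',*q(185,298),z)))
"
```

```text
rider side bottom 25 (array([25. , 24.2]), np.float64(145.9)) (array([25. , 23.4]), np.float64(165.9)) tick side (array([25. ,  9.3]), np.float64(175.3)) (array([25. , -0.3]), np.float64(173.1)) (array([25. , -9.1]), np.float64(171.1)) (array([25. , 39.7]), np.float64(172.0)) (array([25. , 48.2]), np.float64(174.7))
rider side bottom 26 (array([26. , 22.7]), np.float64(148.2)) (array([26. , 21.9]), np.float64(168.2)) tick side (array([26. ,  7.8]), np.float64(177.6)) (array([26. , -1.8]), np.float64(175.3)) (array([ 26. , -10.6]), np.float64(173.4)) (array([26., 38.]), np.float64(174.3)) (array([26. , 46.5]), np.float64(177.0))
rider side bottom 27 (array([27. , 21.1]), np.float64(150.6)) (array([27. , 20.3]), np.float64(170.5)) tick side (array([27. ,  6.3]), np.float64(179.8)) (array([27. , -3.3]), np.float64(177.6)) (array([ 27., -12.]), np.float64(175.7)) (array([27. , 36.4]), np.float64(176.5)) (array([27. , 44.8]), np.float64(179.2))
rider side bottom 28 (array([28. , 19.5]), np.float64(153.0)) (array([28. , 18.7]), np.float64(172.8)) tick side (array([28. ,  4.8]), np.float64(182.1)) (array([28. , -4.7]), np.float64(179.9)) (array([ 28. , -13.4]), np.float64(178.0)) (array([28. , 34.8]), np.float64(178.8)) (array([28. , 43.2]), np.float64(181.5))
188 needle tip [ 2.28126393 10.99723421] base [-2.51057259  2.8332704 ]
189 needle tip [ 2.77782487 10.30978765] base [-2.00487825  2.16138464]
190 needle tip [3.27438582 9.62234109] base [-1.4991839   1.48949887]
192 needle tip [4.26750771 8.24744797] base [-0.4877952   0.14572733]
```

```bash
python3 -m jog '[{"x":0.003,"y":0,"z":0.0003,"wx":0,"wy":0,"wz":0,"claw":-1},{"x":0.004,"y":0,"z":0,"wx":0,"wy":0,"wz":0,"claw":-1},{"x":0.003,"y":0,"z":0,"wx":0,"wy":0,"wz":0,"claw":-1},{"x":0.0015,"y":0,"z":0,"wx":0,"wy":0,"wz":0,"claw":-1},{"x":0,"y":0,"z":0,"wx":0,"wy":0,"wz":0,"claw":-1},{"x":0,"y":0,"z":0,"wx":0,"wy":0,"wz":0,"claw":-1},{"x":0,"y":0,"z":0,"wx":0,"wy":0,"wz":0,"claw":-1}]'
python3 -c "
from h import *
rel([*wo(1,263),200])
p,d=ctrl.camera('scene');cv2.imwrite('pics/s8.png',cv2.resize(p[120:340,200:360,::-1],None,fx=2.7,fy=2.7,interpolation=cv2.INTER_CUBIC))
cv2.imwrite('pics/r8.png',cv2.resize(p[265:315,220:280,::-1],None,fx=12,fy=12,interpolation=cv2.INTER_CUBIC))
for c in('red','blue'):
    for s,ce in blobs(p,c,(190,250,300,360))[0]: print(c,s,ce,st(onz('scene',*ce,190)).round(1))
p,d=ctrl.camera('top');cv2.imwrite('pics/t8.png',cv2.resize(p[140:240,280:460,::-1],None,fx=4,fy=4,interpolation=cv2.INTER_CUBIC))
for s,ce in blobs(p,'red',(320,140,470,210))[0]: print('top red',s,ce,st(onz('top',*ce,190)).round(1))
p=np.load('pics/top0.npz')['p'];g=cv2.cvtColor(p,cv2.COLOR_RGB2GRAY)[203:220,291:312];m=(g<60).astype(np.uint8);n,l,s,c=cv2.connectedComponentsWithStats(m)
for i in range(1,n): print('dark',s[i],c[i]+[291,203],st(onz('top',*(c[i]+[291,203]),113)).round(1))
"
```

```text
time: 11.68
position: [516.8, 30.2, 200.7]
orientation: [0.61, 0.792, -0.0, -0.0]
wrist_force: [-3.0, -5.1, -14.0]
opening: 0.169
t 11.675 pos [516.8  30.2 200.7] F [ -3.02  -5.11 -13.95] open 0.169 xang 1.8285 zax [-1.1e-03 -4.0e-04 -1.0e+00] stand [ -0.7 261.6]
tool shift to target (mm) [1.4 1.7 0.7]
red [237, 279, 7, 6, 28] [239.32, 281.14] [-2.7 19. ]
blue [248, 284, 12, 17, 58] [255.45, 288.74] [29.3 13.5]
top red [409, 173, 3, 3, 5] [410.0, 174.2] [-2.8 15.4]
dark [0 1 2 2 3] [291.66666667 204.66666667] [ 18.8 335. ]
dark [19  0  2  6  6] [310.83333333 205.5       ] [  1.8 285. ]
dark [ 7  5  6  6 31] [300.4516129  210.41935484] [ -3.3 316.2]
```

View pics/s8.png

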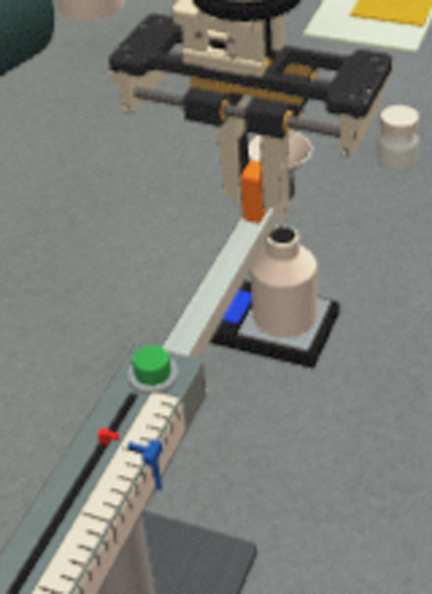

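View pics/r8.png

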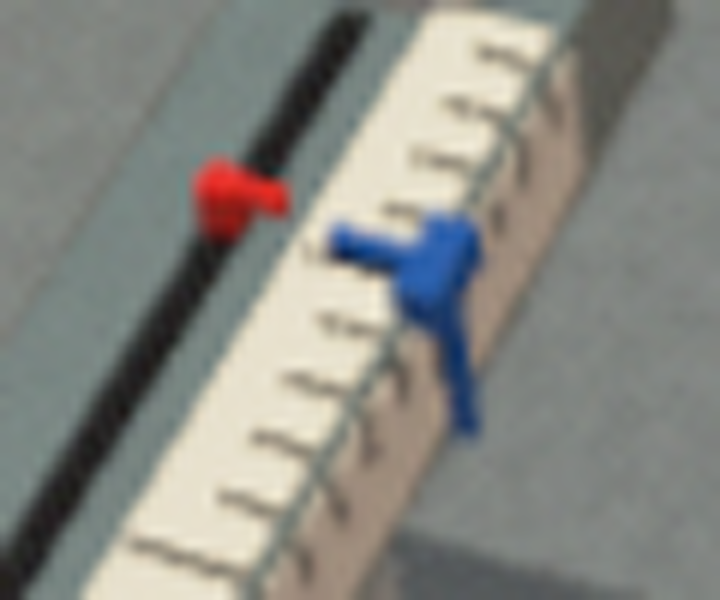

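View pics/t8.png

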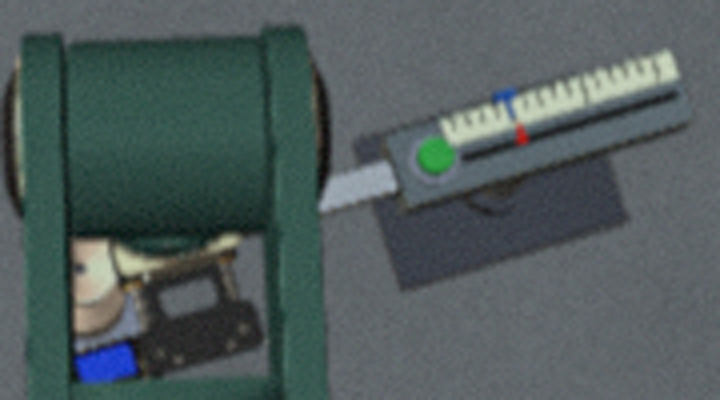

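Pointer estimates are stand y ≈ 16.4 mm from the top view (height-corrected) and 16.5 mm from tool travel. The mark is at ≈ 16.8–17.5 mm. The bottle mouth is at y ≈ 316.2 mm against a predicted spout position of ≈ 316.5 mm. I check for drift while holding.

```bash
python3 -m jog '[{"x":0.0005,"y":0,"z":0,"wx":0,"wy":0,"wz":0,"claw":-1},{"x":0,"y":0,"z":0,"wx":0,"wy":0,"wz":0,"claw":-1},{"x":0,"y":0,"z":0,"wx":0,"wy":0,"wz":0,"claw":-1},{"x":0,"y":0,"z":0,"wx":0,"wy":0,"wz":0,"claw":-1},{"x":0,"y":0,"z":0,"wx":0,"wy":0,"wz":0,"claw":-1},{"x":0,"y":0,"z":0,"wx":0,"wy":0,"wz":0,"claw":-1},{"x":0,"y":0,"z":0,"wx":0,"wy":0,"wz":0,"claw":-1},{"x":0,"y":0,"z":0,"wx":0,"wy":0,"wz":0,"claw":-1}]'
python3 -c "
from h import *
rel([*wo(1,263),200])
p,d=ctrl.camera('scene')
for c in('red',):
    for s,ce in blobs(p,c,(190,250,300,360))[0]: print(c,s,ce,st(onz('scene',*ce,190)).round(1))
print(abs(ctrl.get_obs()['qd']).max())
ctrl.close_job()
"
```

```text
time: 12.78
position: [516.7, 30.7, 200.7]
orientation: [0.61, 0.792, -0.0, -0.0]
wrist_force: [-2.9, -5.6, -14.2]
opening: 0.172
t 12.775 pos [516.7  30.7 200.7] F [ -2.92  -5.62 -14.23] open 0.172 xang 1.8285 zax [-1.e-03 -4.e-04 -1.e+00] stand [ -0.6 262.1]
tool shift to target (mm) [0.9 1.6 0.7]
red [237, 279, 7, 6, 27] [239.33, 280.85] [-3.  19.5]
0.0021021280653378215
the job is handed in; nothing more can be done
```

I pressed the green lock button, gripped the boom by its orange tab and pulled it out to the blue mark. I handed the job in at about 12.8 s, still holding the boom there. No verdict is reported, so this rests on my own checks.

- **Button:** it went down about 7 mm at about 3.8 N, and the boom sprang out about 20 mm as expected.
- **Pointer at the mark:** the pointer is at about 17 mm along the stand's y axis, from tool travel and the height-corrected top view. The mark is at about 16.8–17.5 mm. That leaves an error of about 1 mm or less, against the 5 mm allowed.
- **Disagreement:** the raw scene-camera position of the red pointer read 19.5 mm. I put the difference down to the pointer standing above the ruler, and the view straight down agrees with the lower figure.
- **Holding:** the gripper opening is 0.17, about the width of the tab. The arm was at rest, and over one second of holding the tool did not slip beyond the 0.5 mm I had added.
- **Not cleared:** a steady vertical force of about 14 N stayed on the wrist, because the gripper holds the tab slightly off its height. This is well under the 120 N limit.
- **Bottle and other items:** the spout should be within about 1 mm of the bottle mouth along the boom, and about 3 mm to the side. The bottle and scale looked unmoved in the pictures, and the tool did not go near the amber bottle or the jar.

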